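# Bring up the power unit from its control box

## Robot

A 6-joint arm with a two-finger parallel gripper is mounted at the origin on the work surface. World frame = base frame: x ahead of the robot, y to its left, z up, the work surface at z = 0. Lengths are in m, angles in rad, forces in N, time in s.
With the tool pointing down it reaches from about 0.275 to 1 m from the base axis. Payload 8.4 kg.
Tool frame: the origin (TCP) lies at the very end of the fingers, on their centre line; the grasp point (between the pads) lies 19 mm behind it (manip.grip_depth is the distance from the TCP to the grasp point, in m); x points along the fingers, y is the direction in which the jaws open and shut, and the axes are right-handed (so a half turn about x gives the same grasp; the last joint's range is limited). The gripper opens to 85 mm and grips with 20 to 120 N. Pads are 22 mm wide; open, the fingers measure 114 mm over their backs; the gripper's body (76 mm by 85 mm) begins 54 mm behind the grasp point. The pads swing forward as they close: fully open they stand 13 mm farther back than shut.
Start: joints at [-1.241, 0.353, 1.633, -0, 1.155, -0.002], TCP at [0.204, -0.591, 0.231] pointing down, gripper open.
Joint ranges: [-2.63, 2.63], [-0.92, 2.1], [0.06, 2.66], [-1.3, 4.44], [0, 2.69], [-3.02, 3.02]. Speed limits (rad/s): [2.22, 2.22, 2.79, 3.14, 3.14, 3.14].

## Interface

Orientations are given as a 3x3 rotation matrix whose columns are the frame's x, y, z axes.
In Python, from plant import manip, viewer gives the robot as it stands. Calls block until the motion is done:
- manip.movep(position, orientation): joint-space move of the TCP to a pose.
- manip.movel(position, attitude=None, rate=0.15, guard=None): straight line of the TCP; attitude=None keeps the orientation; rate is the mean speed in m/s. With guard (N) it stops when the force on the tool has changed by that much, and returns True; else False.
- manip.goto_joints(angles): joint-space move.
- manip.ungrasp() and manip.gripper_close(force=None): open the fingers fully, or close them until they stop; force is the grip in N (None keeps the last).
- manip.wait(seconds).
- manip.ik(position, orientation): joint angles nearest the present ones, or None.
- viewer.snapshot(name): name is "scene" or "top" or "wrist"; returns the picture (384x512x3 uint8, red, green, blue); there is no depth.
- viewer.get_calibration(name): a dict with "fx", "fy", "cx", "cy" (pixels), "k1" (the pictures are not rectified: a ray, as slopes to the right and down, at radius r is drawn at 1 + k1 r^2 times it, then the intrinsics apply), "T" (4x4, takes a point from camera to world coordinates). Camera axes: x right, y up, looking along -z (the intrinsics and any distortion apply to the point x, -y, -z); pixel columns grow to the right and rows downward; lengths in m; the calibration is good to about 2 mm. A picture is of the moment at which its call begins: read the wrist's pose just before it. get_calibration takes no time and is no camera call; for the wrist camera it gives the pose at the moment of the call.
A pose or a line that the arm cannot do raises manip.MotionError and nothing moves.
- manip.job_done(): hands the job in, once; it reports no verdict.
Readings, each from a call of its own:
- manip.read_time_s(): time.
- manip.read_qpos(): joint angles.
- manip.read_qd(): joint speeds.
- manip.read_joint_torque(): joint torques, N m.
- manip.read_tool_pos(): TCP position.
- manip.read_eef_rot(): TCP orientation.
- manip.read_force(): force on the tool from outside, world axes, zero at the start.
- manip.read_torque(): the same for the moment, N m.
- manip.read_width(): finger opening in m.
Only numpy, scipy, OpenCV 4.12 (cv2) and the standard library are available. Lean on these libraries where they do the work, as an engineer would, in place of code of your own. Each camera call takes 0.05 s, during which the arm holds its last target. There are 200 camera calls.

## Task

Start up the power unit from the grey control box on the bench, using the fingertips only: press the raised end of the orange rocker until it is fully down, then do the same with the blue rocker, and then press the green button fully in and keep it in for a full second before letting it go. Do not press the red stop button or turn the black selector knob, and do not pick up or push away any of the loose things (terminal block, screwdriver, jar, spool, tape measure, mug).

Things in the scene. Friction and masses are not known exactly. Their poses are not given: they have to be found in the camera images.
- box: fixed grey control box, 200 (x) by 380 (y) by 70 mm high; origin at the centre of its underside, x towards its far edge (away from the robot, give or take 17 degrees), z up. Its four controls (orange and blue rocker, green button, red stop) stand in a row along its y axis, 84 mm apart, 30 mm beyond its centre line, in an order that changes
- orange_press (a point): point to press: on the upper face of the raised far wing of the orange V-shaped rocker paddle (68 mm along the box's x, 36 mm wide, black frame 82 x 48 mm), 24 mm beyond its pivot. Off: near wing level, far wing (white bar) sloping up 18 degrees. Fully on: far wing level, this point 7.5 mm lower, 83 mm above the bench. About 2 to 5 N moves it; it stays where it is left (friction)
- orange (a joint): angle of the orange rocker about its cross pivot, rad: 0 (up to 0.03 at the start) off, 0.32 fully on against its stop
- blue_press (a point): point to press: on the upper face of the raised far wing of the blue V-shaped rocker paddle (68 mm along the box's x, 36 mm wide, black frame 82 x 48 mm), 24 mm beyond its pivot. Off: near wing level, far wing (white bar) sloping up 18 degrees. Fully on: far wing level, this point 7.5 mm lower, 83 mm above the bench. About 2 to 5 N moves it; it stays where it is left (friction)
- blue (a joint): angle of the blue rocker about its cross pivot, rad: 0 (up to 0.03 at the start) off, 0.32 fully on against its stop
- green_top (a point): centre of the top of the round green push button, 30 mm across, in a 46 mm steel collar; 92 mm above the bench when out and 6 mm lower when fully in; it springs back, about 2 N starts it and 6 N holds it fully in
- green (a joint): travel of the green button, m: 0 out, 0.006 fully in
- stop_top (a point): centre of the top of the red mushroom stop button, 40 mm across on a 58 mm yellow collar, 106 mm above the bench; must not be pressed
- stop (a joint): travel of the red stop button, m: 0 out, 0.006 in
- selector_grip (a point): black selector knob, 32 mm across, its top 114 mm above the bench, on the near strip of the box top towards its +y end; must not be turned
- selector (a joint): angle of the selector knob, rad, at any value at the start
- terminal: loose green terminal block, 24 x 50 x 20 mm, on the near strip of the box top towards its -y end; origin at the centre of its underside
- driver: loose screwdriver lying on the bench on the robot's side of the box, along the box's near edge
- jar: loose jar, 52 mm across, 60 mm high, beside the box on its +y side; origin under its centre
- spool: loose red wire spool, 70 mm across, 45 mm high, beside the box on its -y side; origin under its centre
- tape: loose yellow tape measure, 65 x 35 x 60 mm, beside the box on its -y side; origin under its centre
- mug: loose white mug, 80 mm across, 90 mm high, on the bench to the left; origin under its centre
- selector_rim (a point): point on the rim of the selector knob, 14 mm from its axis, about half-way up it; turns with it
Not all that is in view belongs to the job. Leave any purple or yellow look-alike of the driver alone.

How it is judged:
On the way, in this order (a step that is already met when the one before it is completed fails the run):
1. the orange rocker is pressed fully down, blue still off (value of joint orange above 0.27 rad and value of joint blue below 0.16 rad), for 0.2 s.
2. the blue rocker is pressed fully down, orange still on (value of joint each of blue, orange above 0.27 rad), for 0.2 s.
3. the green button is kept in for most of a second (0.8 s) with both rockers on (all of step 2 and value of joint green above 0.0045 m), for 0.8 s.
At the end, for the whole second after the job is handed in: Both rockers are on (over 0.27 of 0.32 rad), the green button has been let go and is out again (within 1 mm), the stop button is out, the loose things are at rest (all of step 2 and value of joint each of green, stop below 0.001 m and linear speed of each of terminal, driver, jar, spool, tape, mug below 0.02 m/s); the robot touches nothing.
It fails at once if the blue rocker is switched before the orange one is on (value of joint blue above 0.16 rad and value of joint orange below 0.16 rad).
It fails at once if the green button is pressed before both rockers are on (value of joint green above 0.003 m and value of joint any of orange, blue below 0.16 rad).
It fails at once if the red stop button is pressed (2 mm) (value of joint stop above 0.002 m).
It fails at once if the selector knob is turned by more than about 0.2 rad (its rim point moves 3 mm) (distance of selector_rim from where it was at the start of the episode above 0.003 m).
It fails at once if a loose thing (terminal block, screwdriver, jar, spool, tape measure, mug) is lifted, carried or pushed by more than 20 mm (distance of any of terminal, driver, jar, spool, tape, mug from where it was at the start of the episode above 0.02 m).
It also fails if it takes over 45 s, if anything falls off the work surface, if the arm or the gripper's body presses on something with over 40 N, if the wrist force passes 120 N, or if a joint passes its speed limit or range.

## Working session

There is one attempt and no reset: what is moved stays moved. The work goes in short steps, each a Python script; the robot and the scene stay as the last script left them, time stands still between calls to the robot, and variables do not carry over. Pictures are saved under pics/ and viewed, about 8 in all and at most 12, crops included, and the job is handed in when it is done.

```bash
mkdir -p pics; ls
python3 - <<'E'
from plant import manip, viewer
import cv2
for n in ("scene","top"):
    cv2.imwrite(f"pics/{n}0.png", viewer.snapshot(n)[:,:,::-1])
    c=viewer.get_calibration(n); print(n,{k:(v if k!="T" else v.round(3).tolist()) for k,v in c.items()})
print(manip.read_time_s(), manip.read_width(), manip.read_eef_rot())
E
```

```text
pics
scene {'fx': 392.17214419949545, 'fy': 392.17214419949545, 'cx': 250.44687476538817, 'cy': 190.85327279853877, 'k1': -0.060888386726208936, 'T': [[-0.403, -0.569, 0.717, 1.166], [0.915, -0.232, 0.329, 0.383], [-0.02, 0.789, 0.614, 0.672], [0.0, 0.0, 0.0, 1.0]]}
top {'fx': 469.2171201264219, 'fy': 469.2171201264219, 'cx': 252.96534255351523, 'cy': 187.44961105879108, 'k1': -0.0410950778301801, 'T': [[0.014, 0.997, -0.078, 0.392], [-1.0, 0.015, 0.017, 0.068], [0.018, 0.077, 0.997, 1.387], [0.0, 0.0, 0.0, 1.0]]}
0.1 0.08538805781774098 [[-3.91570998e-04  3.25763056e-01 -9.45451362e-01]
 [ 1.17586213e-03 -9.45450631e-01 -3.25763291e-01]
 [-9.99999232e-01 -1.23927991e-03 -1.28413948e-05]]
```

View pics/top0.png

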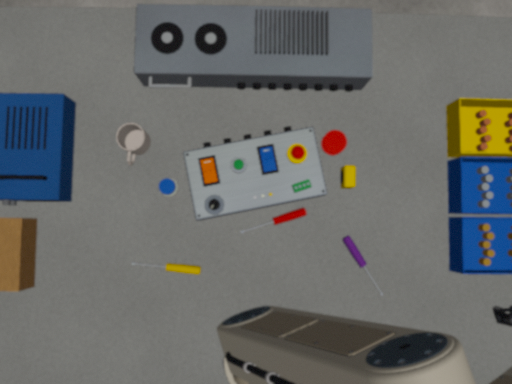

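View pics/scene0.png

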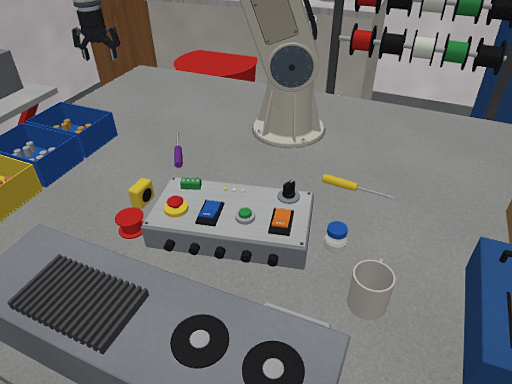

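Top view: from left (+y) to right, orange rocker (209,170), green (238,165), blue (266,159), red stop on yellow collar (297,153). The selector is at (214,204), the terminal at (302,186) and the red screwdriver at (275,222). The yellow and purple drivers are look-alikes. The scene view shows the same order: orange (283,220), green (245,214), blue (210,211), stop (176,205). Only one object matches each control, so there's nothing to tell apart.

```bash
cat > h.py <<'E'
import numpy as np, cv2
from plant import manip, viewer
HSV={'orange':((5,160,120),(17,255,255)),'blue':((100,150,60),(125,255,255)),'green':((60,120,40),(90,255,255)),'red':((0,160,80),(4,255,255))}
Z={'orange':.084,'blue':.084,'green':.092,'red':.106}
def blobs(img,c):
    h=cv2.cvtColor(img,cv2.COLOR_RGB2HSV); m=cv2.inRange(h,*map(np.array,HSV[c]))
    if c=='red': m|=cv2.inRange(h,np.array((176,160,80)),np.array((180,255,255)))
    n,_,s,ce=cv2.connectedComponentsWithStats(m)
    return [(ce[i],s[i,4]) for i in range(1,n) if s[i,4]>25]
def ray(cal,p):
    K=np.array([[cal['fx'],0,cal['cx']],[0,cal['fy'],cal['cy']],[0,0,1]])
    x,y=cv2.undistortPoints(np.array([[p]],float),K,np.array([cal['k1'],0,0,0,0]))[0,0]
    return cal['T'][:3,3], cal['T'][:3,:3]@np.array([x,-y,-1])
def onplane(cal,p,z):
    o,d=ray(cal,p); return o+d*(z-o[2])/d[2]
def proj(cal,P):
    q=np.linalg.inv(cal['T'])@np.append(P,1); x,y=q[0]/-q[2],-q[1]/-q[2]; k=1+cal['k1']*(x*x+y*y)
    return np.array([cal['fx']*x*k+cal['cx'],cal['fy']*y*k+cal['cy']])
def down(yaw):  # tool x down, jaws along box y
    x=np.array([0,0,-1.]); y=np.array([-np.sin(yaw),np.cos(yaw),0]); return np.stack([x,y,np.cross(x,y)],1)
E
python3 - <<'E'
from h import *
guess={'top':dict(orange=(209,170),green=(238,165),blue=(266,159),red=(297,153)),'scene':dict(orange=(283,220),green=(245,214),blue=(210,211),red=(176,202))}
for n in guess:
    img=viewer.snapshot(n); cal=viewer.get_calibration(n); P={}
    for c,g in guess[n].items():
        b=min(blobs(img,c),key=lambda b:np.hypot(*(b[0]-g))); P[c]=onplane(cal,b[0],Z[c])
        print(n,c,b[0].round(1),b[1],P[c].round(4))
    v=P['orange']-P['red']; print(np.linalg.norm(v[:2])/3, 'yaw',np.arctan2(-v[0],v[1]))
# wrist camera relative to TCP
T=viewer.get_calibration('wrist')['T']; R=manip.read_eef_rot()
print((R.T@(T[:3,3]-manip.read_tool_pos())).round(3), (R.T@T[:3,:3]).round(2).tolist())
E
```

```text
top orange [208.6 170.6] 319 [0.5385 0.1704 0.084 ]
top green [238.1 164. ] 63 [0.5574 0.0884 0.092 ]
top blue [267.6 159.4] 324 [0.5728 0.006  0.084 ]
top red [297.4 151.9] 81 [ 0.5918 -0.075   0.106 ]
0.08372954386002805 yaw 0.21383036722866103
scene orange [281.3 217.4] 257 [0.5407 0.1704 0.084 ]
scene green [244.5 212.6] 105 [0.5656 0.0912 0.092 ]
scene blue [209.6 209. ] 255 [0.5767 0.0071 0.084 ]
scene red [174.7 201.3] 142 [ 0.6053 -0.0662  0.106 ]
0.08175728045758515 yaw 0.2666855438664767
[-0.144 -0.001 -0.08 ] [[-0.0, 0.31, -0.95], [1.0, 0.0, 0.0], [0.0, -0.95, -0.31]]
```

Run:
```python
from h import *
yaw=.214
manip.gripper_close(30)
c=np.array([.565,.048,.27])
print(manip.ik(c,down(yaw)))
manip.movep(c,down(yaw)); manip.wait(.3)
cal=viewer.get_calibration('wrist'); img=viewer.snapshot('wrist'); np.save('w.npy',img)
print(cal['fx'],cal['k1'],manip.read_time_s(),manip.read_tool_pos(),manip.read_force())
P={}
g0=dict(orange=(.5385,.1704),green=(.5574,.0884),blue=(.5728,.006),red=(.5918,-.075))
for k,g in g0.items():
    pg=proj(cal,np.array([*g,Z[k]])); b=[(x,n) for x,n in blobs(img,k) if n>150]
    if not b: print('none',k,pg); continue
    b=min(b,key=lambda b:np.hypot(*(b[0]-pg))); P[k]=onplane(cal,b[0],Z[k]); print(k,pg.round(),b[0].round(1),b[1],P[k].round(4))
v=P['orange']-P['red']; print(np.linalg.norm(v[:2])/3,np.arctan2(-v[0],v[1]))
v=P['orange']-P['blue']; print(np.linalg.norm(v[:2])/2,np.arctan2(-v[0],v[1]))
cv2.imwrite('pics/w1.png',img[:,:,::-1])
```

```text
[ 8.21069028e-02  2.27488717e-01  1.71666685e+00 -4.44089210e-16
  1.19743708e+00 -1.70268942e+00]
341.1191451110525 0.024417880715213124 3.9167 [0.56501198 0.04774934 0.26997513] [ 0.03663928 -0.40649634  0.47207027]
orange [386. 164.] [387.3 161.8] 2387 [0.5365 0.1708 0.084 ]
none green [301.9013223  166.90414911]
blue [216. 163.] [222.3 152.2] 280 [0.5612 0.0098 0.084 ]
red [124. 170.] [121.  165.1] 535 [ 0.588  -0.0779  0.106 ]
0.08463099231680347 0.20412478887740448
0.08142196197905031 0.1526490773171552
```

View pics/w1.png

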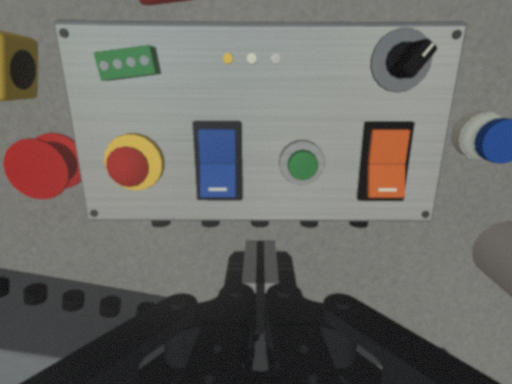

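Wrist view: the far edge is at the bottom. Stop (128,165), blue rocker (217,162) with its white bar at (217,190), green (303,165), orange (388,162) with its bar at (387,190), selector (405,58). The blue and green masks are too strict, so I'll loosen them and fit the row.

Run:
```python
from h import *
img=np.load('w.npy'); cal=viewer.get_calibration('wrist')
hsv=cv2.cvtColor(img,cv2.COLOR_RGB2HSV)
for p in [(217,145),(217,178),(303,165)]: print(hsv[p[1],p[0]])
HSV['blue']=((100,110,50),(125,255,255)); HSV['green']=((55,80,40),(90,255,255))
P={};g0=dict(orange=(388,162),green=(303,165),blue=(217,162),red=(128,167)); Z['orange']=Z['blue']=.086
for k,g in g0.items():
    b=min((b for b in blobs(img,k) if b[1]>150),key=lambda b:np.hypot(*(b[0]-g))); P[k]=onplane(cal,b[0],Z[k]); print(k,b[0].round(1),b[1],P[k].round(4))
# white bars and black frames
for k in ('orange','blue'):
    x=g0[k][0]; o=180
    m=cv2.inRange(hsv[o:200,x-20:x+20],np.array((0,0,170)),np.array((180,90,255))); n,_,s,ce=cv2.connectedComponentsWithStats(m)
    i=1+np.argmax([s[j,4] if s[j,0]>2 and s[j,0]+s[j,2]<38 else 0 for j in range(1,n)]); q=ce[i]+(x-20,o); print('bar',k,q,s[i],onplane(cal,q,.092).round(4))
    m=cv2.inRange(hsv[110:215,x-35:x+35],np.array((0,0,0)),np.array((180,255,60))); n,_,s,ce=cv2.connectedComponentsWithStats(m)
    i=1+np.argmax(s[1:,4]); l,t,w,h=s[i,:4]; q=(x-35+l+(w-1)/2,110+t+(h-1)/2); print('frame',k,q,s[i],onplane(cal,q,.075).round(4))
ks=['orange','green','blue']
A=np.array([P[k][:2] for k in ks]); yaw=np.arctan2(-(A[0]-A[2])[0],(A[0]-A[2])[1]); uy=np.array([-np.sin(yaw),np.cos(yaw)])
print('yaw',yaw,'along',(A-A[1])@uy)
```

```text
[110 148 141]
[110 147 146]
[ 66 120 121]
orange [387.3 161.8] 2387 [0.5362 0.17   0.086 ]
green [302.4 164.7] 635 [0.5551 0.0884 0.092 ]
blue [217.1 161.6] 2411 [0.5712 0.0067 0.086 ]
red [121.  165.1] 535 [ 0.588  -0.0778  0.106 ]
bar orange [387.         189.45714286] [10  8 19  4 70] [0.562  0.1763 0.092 ]
frame orange (np.float64(385.0), np.float64(160.5)) [  5  12  55  78 807] [0.537 0.172 0.075]
bar blue [217.24242424 188.51515152] [12  8 17  2 33] [0.5965 0.012  0.092 ]
frame blue (np.float64(218.0), np.float64(160.0)) [ 13  12  47  77 473] [0.5722 0.0065 0.075 ]
yaw 0.21130479159358365 along [ 0.08371377  0.         -0.08328033]
```

```bash
cat >> h.py <<'E'
YAW=.211; UX=np.array([np.cos(YAW),np.sin(YAW)])
def press(xy,z0,z1,guard):
    R=down(YAW); manip.movep(np.array([*xy,.16]),R); manip.movel(np.array([*xy,z0]),rate=.1); manip.wait(.2)
    f0=manip.read_force(); g=manip.movel(np.array([*xy,z1]),rate=.02,guard=guard); manip.wait(.4)
    print('guard',g,'tcp',manip.read_tool_pos().round(4),'dF',(manip.read_force()-f0).round(2),'t',manip.read_time_s())
E
python3 - <<'E'
from h import *
press(np.array([.537,.171])+.024*UX,.105,.079,14)
x=manip.read_tool_pos(); x[2]=.17; manip.movel(x,rate=.15)
img=viewer.snapshot('wrist'); cv2.imwrite('pics/w2.png',img[:,:,::-1]); print(manip.read_time_s())
E
```

```text
guard True tcp [0.5611 0.1762 0.083 ] dF [-1.   -0.21  8.7 ] t 6.9667
7.75
```

View pics/w2.png

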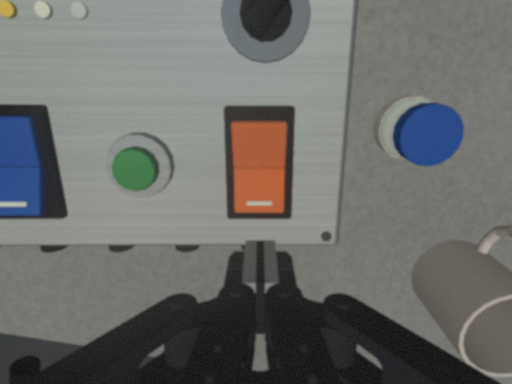

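The press stopped at TCP z 0.0830 with 8.7 N, which is the stated fully-on height. The wing now shows a bar at (259,203). Before moving on I'll compare that with the predicted on and off positions.

Run:
```python
from h import *
cal=viewer.get_calibration('wrist'); p=np.array([.537,.171])
for d in (.026,.034):
  for nm,a in (('off',.314),('half',.157),('on',0)): print(d,nm,proj(cal,np.array([*(p+d*np.cos(a)*UX),.083+d*np.sin(a)])).round(1))
print('pivot',proj(cal,np.array([*p,.083])).round(1))
```

```text
0.026 off [259.  202.9]
0.026 half [259.  202.2]
0.026 on [259.  200.6]
0.034 off [259.  214.4]
0.034 half [259.  213.3]
0.034 on [259.  211.1]
pivot [259.  165.3]
```

Crease to bar measures about 35 px, against 35.3 predicted for on and 37.6 for off. That agrees with the stop height, and the force is well above the 2–5 N friction. Blue is next, and green only if blue bottoms out.

Run:
```python
from h import *
press(np.array([.5715,.0067])+.024*UX,.105,.079,14)
x=manip.read_tool_pos(); ok=x[2]<.0838; x[2]=.15; manip.movel(x,rate=.15)
if ok:
    press(np.array([.5546,.0886]),.105,.082,20)
    z=manip.read_tool_pos()[2]; manip.wait(1.0); print('held z',z,manip.read_tool_pos()[2],manip.read_force())
    x=manip.read_tool_pos(); x[2]=.20; manip.movel(x,rate=.12)
    manip.movep(np.array([.40,-.25,.35]),down(YAW)); manip.wait(.3)
    img=viewer.snapshot('scene'); cv2.imwrite('pics/s2.png',cv2.resize(img[140:310,90:400],None,fx=2.5,fy=2.5,interpolation=cv2.INTER_CUBIC)[:,:,::-1])
print(manip.read_time_s(),manip.read_force())
```

```text
guard True tcp [0.5956 0.0118 0.083 ] dF [-1.91 -0.81  7.02] t 10.7917
guard True tcp [0.5546 0.0886 0.086 ] dF [-2.4   0.33  9.32] t 14.05
held z 0.08603542534616974 0.08602324552857217 [-1.89264693 -0.20294027 10.16695755]
18.0 [-0.06048465  0.18739976  0.12770306]
```

View pics/s2.png

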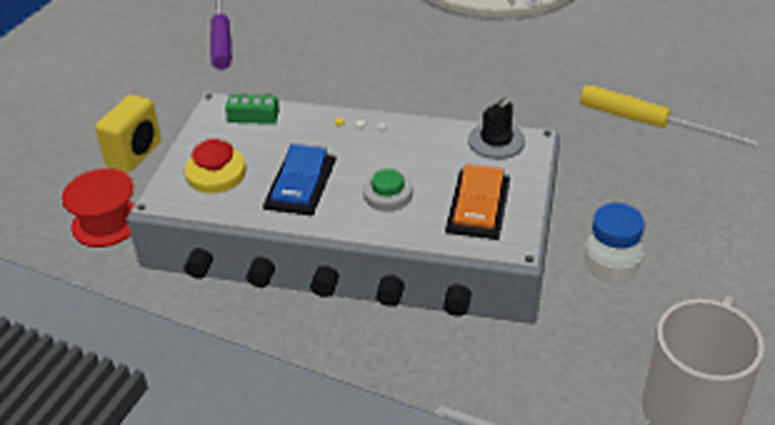

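The crop shows both rockers with the far wings level and near wings raised: blue at (302,175), orange at (480,195). Green (388,183) is out again, and the stop, knob and loose things look undisturbed. The arm is clear, so I'm handing in.

Run:
```python
from plant import manip
manip.job_done(); print(manip.read_time_s())
```

```text
the job is handed in; nothing more can be done
the job is handed in; nothing more can be done
```

I pressed orange, then blue, then green with the closed fingertips, moved the arm clear and handed the job in after about 18 s of the 45 s allowed. The hand-in gives no verdict.

- **Rockers:** both presses ended at a TCP height of 83.0 mm, the stated fully-on height. The force after stopping was 8.7 N on orange and 7.0 N on blue, above the 2–5 N it takes to move them.
- **Green button:** it was held at 86.0 mm, its fully-in height, with 9–10 N for about 1.4 s. The last scene picture shows it out again.
- **Everything else:** in that picture the stop button, selector knob, terminal block, jar, spool, tape measure and mug look undisturbed, judged by eye. The red screwdriver was not visible there; the arm never went near it at bench height. The force reading after moving clear was near zero.
- **Checks that disagreed:**
  - The stop button's position from the scene camera was about 1.5 cm off the top view, because that camera sees its side. I took positions from the wrist and top views, which agreed to about 2 mm for the three pressed controls.
  - The first wrist colour masks missed green and part of blue, so I loosened them.
  - The wrist picture only weakly distinguished on from off for the orange rocker, so I relied on the press height and force, and the last scene picture agreed.

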